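# Shine the torch from its holder onto the fuse box's breakers

### The job

The stairwell bulb has gone out: draw the torch up out of its holder, turn it from pointing straight down to at least about halfway towards level, and hold it up in front of the fuse box, 15 to 35 cm away, so that its beam falls on the middle of the row of breakers (of the fuse box, not the meter beside it). Do not knock the fuse box or the meter with it, and leave the other things on the board where they are. Finish while still holding the torch there, steady in mid-air.

Things in the scene. Friction and masses are not known exactly. Their poses are not given: they have to be found in the camera images.
- torch: bare aluminium pocket torch, 158 mm long, 0.2 kg, standing lens down in its holder. Origin: centre of the lens face; z runs from lens to tail: the beam leaves along -z. Head 38 mm across up to 40 mm from the lens, then tapering to the round 28 mm barrel, 54 to 150 mm from the lens; soft tail button. At the start the lens is 8 mm and the tail 166 mm above the board; barrel free from 75 mm up.
- torch_holder: black plastic torch holder screwed to the board: base plate 90 x 70 x 8 mm, in its middle one upright round socket, 43 mm across inside, 52 mm outside, its rim 70 mm above the board. Origin: centre of its underside; z up. The torch stands on its inner floor, 8 mm up, with about 2 mm play all round, and comes out straight up.
- fusebox: fuse box, white plastic, 166 wide x 190 high x 76 mm deep, a row of six grey breakers with black toggles in its front; left or right of the meter on an upright plywood panel (600 long, 236 mm high) at the right side of the board. Origin: middle of its back's lower edge, 12 mm above the board; -x points straight out of its front, y along its width, z up.
- breakers (a point): middle of the row of breakers, on their front: 80 mm in front of the fuse box's back and 105 mm above the board; the row is 108 mm wide and 44 mm high
- meter: electricity meter on the same panel: white plastic, 126 wide x 180 high x 52 mm deep, a blank display and two round buttons, no breakers. Origin: middle of its back's lower edge, 12 mm above the board; front to its -x.
- battery_case: white plastic battery case with a snap latch, 70 x 110 x 36 mm; a bystander. Origin: centre of its underside
- cup: empty stainless steel cup, 74 mm across the rim, 85 mm high, near the torch; a bystander. Origin: centre of its underside
- screwdriver: screwdriver with a red handle, 190 mm long, lying on the board between the torch and the fuse box; a bystander. Its length is along its x axis
- ceramic_knob: white ceramic knob, 46 mm across, 39 mm high, near the torch; a bystander. Origin: centre of its underside
- tape_roll: roll of black insulating tape, 68 mm across, 19 mm high, lying flat; a bystander. Origin: centre of its underside
- bulb_carton: cardboard bulb carton, 62 x 62 x 105 mm, upright; a bystander. Origin: centre of its underside
- spare_breaker: spare grey breaker lying on its side, 85 x 75 x 18 mm; a bystander. Origin: on its underside
Mind the look-alikes: they are no part of the job. Of the things like the torch, leave any that is purple; of the rest the larger one is meant. Leave any green look-alike of the torch_holder alone.

How it is judged:
By the outcome, as a careful person would: the job done as asked, in the order asked, and still so for the second after the job is handed in, while the arm keeps its last pose, push and grip.
It also fails if it takes over 38 s, if anything falls off the work surface, if the arm or the gripper's body presses on something with over 40 N, if the wrist force passes 120 N, or if a joint passes its speed limit or range.

### The arm

A 6-joint arm with a two-finger parallel gripper is mounted at the origin on the work surface. World frame = base frame: x ahead of the robot, y to its left, z up, the work surface at z = 0. Lengths are in m, angles in rad, forces in N, time in s.
With the tool pointing down it reaches from about 0.35 to 0.975 m from the base axis. Payload 7.1 kg.
Tool frame: the origin (TCP) lies between the finger pads; the fingertips stand 11 mm ahead of it and the grasp point (between the pads) lies 8 mm behind it (ctrl.nose_length is the distance from the TCP to the fingertips, in m); z points along the fingers, y is the direction in which the jaws open and shut (so a half turn about z gives the same grasp; the last joint's range is limited). The gripper opens to 88 mm and grips with 3 to 60 N. Pads are 20 mm wide; open, the fingers measure 115 mm over their backs; the gripper's body (75 mm by 178 mm) begins 61 mm behind the grasp point.
Start: joints at [-1.303, 0.423, 1.63, -0, 1.089, -0.019], TCP at [0.177, -0.599, 0.211] pointing down, gripper open.
Joint ranges: [-3, 3], [-0.9, 2.11], [0.09, 2.58], [-1.31, 4.45], [0.11, 2.69], [-2.54, 2.54]. Speed limits (rad/s): [2.39, 2.39, 3.01, 3.14, 3.14, 3.14].

### API

Orientations are given as a rotation vector (axis times angle).
In Python, from plant import ctrl gives the robot as it stands. The module is installed in compiled form; this text tells all that it offers. Calls block until the motion is done:
- ctrl.move_ptp(position, orientation): joint-space move of the TCP to a pose.
- ctrl.move_linear(position, attitude=None, velocity=0.15): straight line of the TCP; attitude=None keeps the orientation; velocity is the mean speed in m/s.
- ctrl.movej(angles): joint-space move.
- ctrl.open() and ctrl.grab(effort=None): open the fingers fully, or close them until they stop; effort is the grip in N (None keeps the last).
- ctrl.pause(seconds).
- ctrl.solve_ik(position, orientation): joint angles nearest the present ones, or None.
- ctrl.sense(): the state.
- ctrl.grab_frame(name): name is "scene" or "top" or "wrist"; returns a dict with "frame" (420x560x3 uint8, red, green, blue), "range_z" (420x560 float32, m along the optical axis (not along the pixel's ray), 0 where there is no reading), "vfov" (degrees; the focal length in pixels is half the picture's height over the tangent of half this angle, whatever the lens; pixels are square), "cx", "cy" (the principal point, pixels), "world_to_cam" (4x4, takes a point from world to camera coordinates); the wrist camera has in their place "hand_eye" (4x4, takes a point from camera to tool coordinates, whose origin is the TCP and whose axes are the flange's). Camera axes: x right, y up, looking along -z (the intrinsics and any distortion apply to the point x, -y, -z); pixel columns grow to the right and rows downward; lengths in m; the calibration is good to about 2 mm. A picture is of the moment at which its call begins: read the wrist's pose just before it.
A pose or a line that the arm cannot do raises ctrl.MotionError and nothing moves.
- ctrl.finish_job(): hands the job in, once; it reports no verdict.
The state is a dict: "t": time; "q": joint angles; "joint_vel": joint speeds; "joint_torque": joint torques, N m; "position": TCP position; "ee_rot": TCP orientation; "wrist_force": force on the tool from outside, world axes, zero at the start; "moment": the same for the moment, N m; "width": finger opening in m.
Only numpy, scipy, OpenCV 4.12 (cv2) and the standard library are available. Lean on these libraries where they do the work, as an engineer would, in place of code of your own. Each camera call takes 0.05 s, during which the arm holds its last target.

## Working session

There is one attempt and no reset: what is moved stays moved. The work goes in short steps, each a Python script; the robot and the scene stay as the last script left them, time stands still between calls to the robot, and variables do not carry over. Pictures are saved under pics/ and viewed, and the job is handed in when it is done.

```bash
mkdir -p pics; ls; python3 - <<'E'
from plant import ctrl
import cv2,numpy as np,pickle
d={}
for n in("scene","top","wrist"):
    s=ctrl.sense(); f=ctrl.grab_frame(n); f['sense']=s; d[n]=f
    cv2.imwrite(f"pics/{n}0.png",f["frame"][:,:,::-1])
    print(n,{k:v for k,v in f.items() if k not in("frame","range_z","sense")}, (f["range_z"]>0).mean())
pickle.dump(d,open("d0.pkl","wb"))
print(ctrl.sense(), ctrl.nose_length)
E
```

```text
pics
scene {'vfov': 44.56279728436688, 'cx': 277.8635971988578, 'cy': 211.49862288283848, 'world_to_cam': array([[-0.77656269,  0.62991782, -0.01240676,  0.41255256],
       [-0.51255279, -0.62017853,  0.59385876,  0.24258769],
       [ 0.36638781,  0.46752768,  0.80447365, -1.59573506],
       [ 0.        ,  0.        ,  0.        ,  1.        ]])} 0.9959481292517007
top {'vfov': 45.732084551513196, 'cx': 280.31460133129906, 'cy': 216.1701928816315, 'world_to_cam': array([[ 0.02057424, -0.99949828,  0.02408069, -0.00413738],
       [ 0.99077716,  0.02360938,  0.13342873, -0.53788022],
       [-0.13393032,  0.0211134 ,  0.99076581, -1.52219814],
       [ 0.        ,  0.        ,  0.        ,  1.        ]])} 0.9958801020408163
wrist {'vfov': 68.08164644480381, 'cx': 285.4115002336651, 'cy': 204.24456446583366, 'hand_eye': array([[ 5.99568564e-04,  9.61869523e-01,  2.73508063e-01,
         7.54522307e-02],
       [ 9.99999715e-01, -4.50973988e-04, -6.06162233e-04,
        -5.39742022e-04],
       [-4.59703957e-04,  2.73508348e-01, -9.61869519e-01,
        -1.73860653e-01],
       [ 0.00000000e+00,  0.00000000e+00,  0.00000000e+00,
         1.00000000e+00]])} 0.9961011904761905
{'t': 0.15, 'q': array([-1.30301294e+00,  4.23681944e-01,  1.63045823e+00, -3.40855932e-05,
        1.08859277e+00, -1.90432496e-02]), 'joint_vel': array([-2.35132743e-04, -2.05124627e-03, -2.39935429e-03, -6.96625364e-04,
       -5.83551670e-05,  5.71934027e-04]), 'joint_torque': array([-7.87930105e-06, -5.44983888e+01, -2.73920596e+01,  6.43819431e-02,
        2.05408805e-02, -6.68725397e-05]), 'position': array([ 0.17669801, -0.59906825,  0.21079198]), 'ee_rot': array([-3.10822110e+00, -4.48866800e-01,  2.69152612e-04]), 'wrist_force': array([-0.07895988, -0.15247304, -0.34020693]), 'moment': array([-0.04168319,  0.02024893,  0.02596039]), 'width': 0.08750253250751787} 0.011
```

View pics/scene0.png

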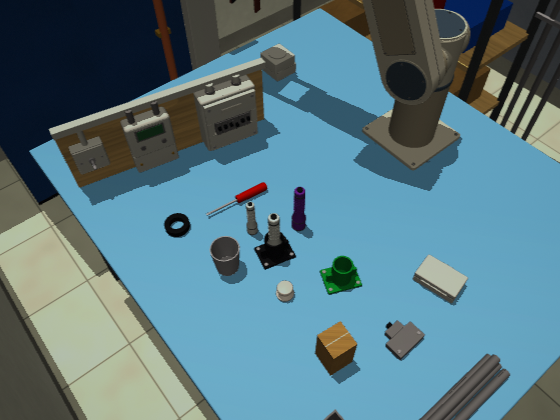

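View pics/top0.png

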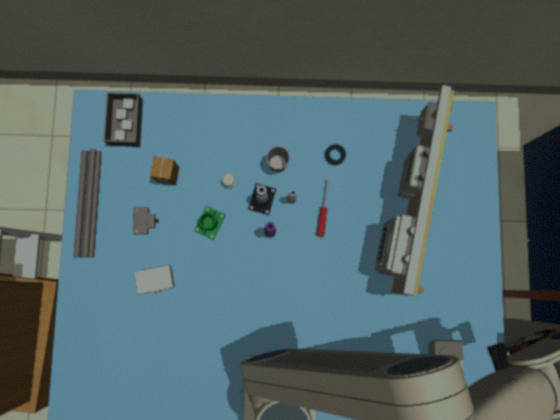

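View pics/wrist0.png

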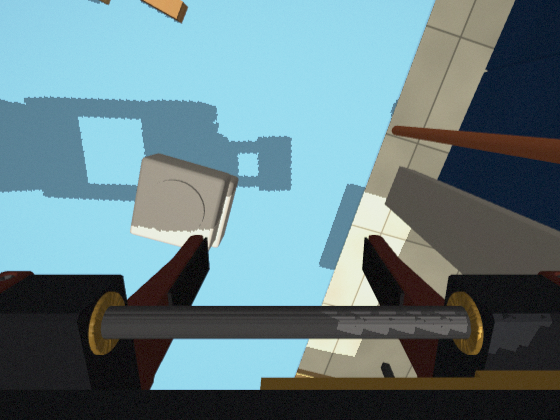

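Candidates for the torch:
- Silver torch in the black holder: scene (274,230), top (262,190).
- Smaller silver torch standing free: scene (251,217), top (292,197).
- Purple torch: scene (299,207), top (270,230).

For the holder, the choices are black (274,250) and green (342,272). For the fuse box, there are two white boxes: the one with the black toggle row at scene (232,120), and the meter at (150,138). I choose the larger silver torch in the black holder and check it in a crop.

```bash
cat > h.py <<'E'
import numpy as np,cv2
def K(f):
    F=210/np.tan(np.radians(f["vfov"])/2); return F
def cloud(f):
    F=K(f); z=f["range_z"]; v,u=np.mgrid[0:420,0:560]
    pc=np.stack([(u-f["cx"])/F*z,-(v-f["cy"])/F*z,-z],-1)
    T=np.linalg.inv(f["world_to_cam"])
    return pc@T[:3,:3].T+T[:3,3]
def ray(f,u,v,T=None):
    F=K(f); T=np.linalg.inv(f["world_to_cam"]) if T is None else T
    d=T[:3,:3]@np.array([(u-f["cx"])/F,-(v-f["cy"])/F,-1]); return T[:3,3],d
def proj(f,p):
    c=f["world_to_cam"]@np.r_[p,1]; F=K(f)
    return f["cx"]+F*c[0]/-c[2], f["cy"]-F*c[1]/-c[2]
E
python3 - <<'E'
import pickle,numpy as np,cv2
from h import *
d=pickle.load(open("d0.pkl","rb"))
for n,pts in {"top":[(100,350),(200,300),(330,270),(470,110),(480,300),(262,187),(292,194),(270,227),(300,120),(90,110)],"scene":[(100,200),(300,150),(480,230),(200,300),(340,390),(274,216),(251,206)]}.items():
    P=cloud(d[n])
    for u,v in pts: print(n,u,v,P[v,u].round(4))
a=d["scene"]["frame"][70:290,100:370,::-1]; 
cv2.imwrite("pics/c1.png",cv2.resize(a,None,fx=2.7,fy=2.7,interpolation=cv2.INTER_CUBIC))
a=d["top"]["frame"][80:300,220:470,::-1]; 
cv2.imwrite("pics/c2.png",cv2.resize(a,None,fx=2.7,fy=2.7,interpolation=cv2.INTER_CUBIC))
E
```

```text
top 100 350 [ 0.1151  0.5527 -0.005 ]
top 200 300 [ 0.2729  0.2524 -0.0016]
top 330 270 [ 0.3746 -0.1534  0.0026]
top 470 110 [ 0.9138 -0.6166  0.0013]
top 480 300 [ 0.2903 -0.6313 -0.0035]
top 262 187 [0.6056 0.0653 0.1575]
top 292 194 [ 0.5931 -0.0237  0.1245]
top 270 227 [0.4893 0.0394 0.1574]
top 300 120 [ 0.867  -0.0518 -0.0101]
top 90 110 [ 0.8787  0.6368 -0.0028]
scene 100 200 [ 0.8719 -0.3806  0.0015]
scene 300 150 [ 0.3074 -0.1688 -0.0033]
scene 480 230 [ 0.1268  0.3653 -0.0014]
scene 200 300 [ 0.8269  0.0591 -0.0012]
scene 340 390 [0.7111 0.439  0.0018]
scene 274 216 [0.5989 0.0721 0.1658]
scene 251 206 [ 0.6024 -0.0172  0.1167]
```

View pics/c1.png

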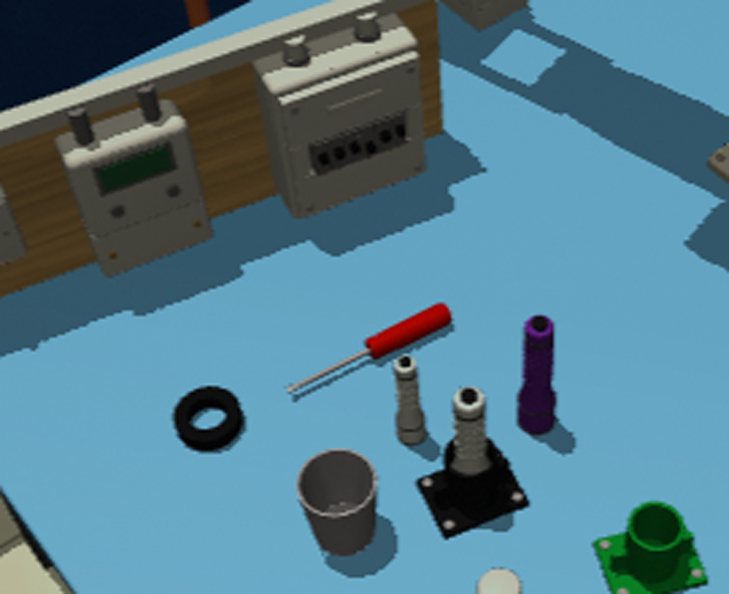

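View pics/c2.png

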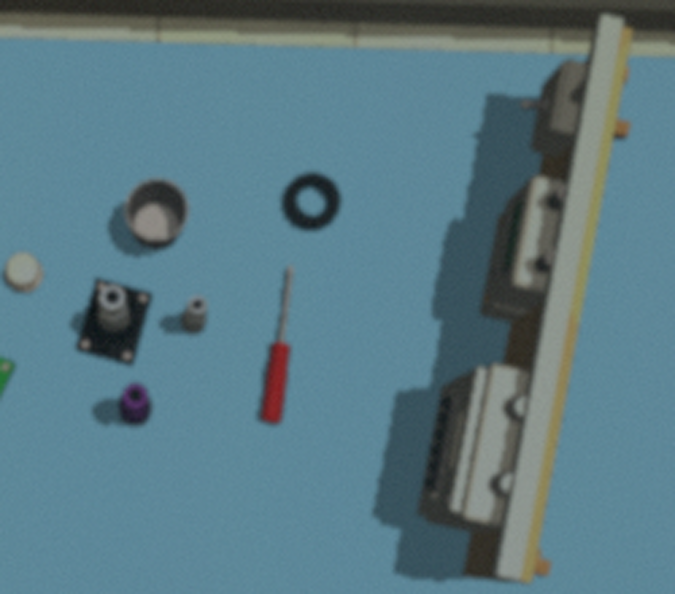

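The crop confirms it: the larger silver torch stands in the black holder (crop 469,430), with the smaller silver one to its left (408,400) and the purple one to its right (538,375). The fuse box has the toggle row at (355,150). Next I measure.

```bash
python3 - <<'E'
import pickle,numpy as np,cv2
from h import *
d=pickle.load(open("d0.pkl","rb"))
def hit(f,u,v,z):
    o,r=ray(f,u,v); return o+r*(z-o[2])/r[2]
# torch tail in both
for n,(u,v) in {"top":(261.5,187.5),"scene":(273.7,217.5)}.items():
    print(n,hit(d[n],u,v,.160).round(4))
# everything: objects' cluster by height from both clouds
for n in("top","scene"):
    P=cloud(d[n]); 
    for nm,(u,v,w) in ({"torch":(262,188,5),"small":(292,195,4),"purple":(270,228,5),"cup":(278,155,8)} if n=="top" else {"torch":(274,216,5),"small":(251,205,4),"purple":(299,190,5),"cup":(225,245,10)}).items():
        q=P[v-w:v+w+1,u-w:u+w+1].reshape(-1,3); zt=np.percentile(q[:,2],90); m=q[:,2]>zt-.012
        print(n,nm,np.median(q[m],0).round(3),m.sum())
# fuse box front plane from scene
for n in("scene","top"):
    P=cloud(d[n]).reshape(-1,3)
    m=(P[:,2]>.02)&(P[:,2]<.26)&(P[:,1]<-.25)&(P[:,1]>-.7)&(P[:,0]>.15)&(P[:,0]<1)
    print(n,m.sum(),P[m].min(0),P[m].max(0))
f=d["scene"];g=f["frame"][85:150,190:270,::-1]
cv2.imwrite("pics/c3.png",cv2.resize(g,None,fx=8,fy=8,interpolation=cv2.INTER_CUBIC))
g=d["top"]["frame"][160:220,240:310,::-1]
cv2.imwrite("pics/c4.png",cv2.resize(g,None,fx=9,fy=9,interpolation=cv2.INTER_CUBIC))
g=d["scene"]["frame"][190:280,200:320,::-1]
cv2.imwrite("pics/c5.png",cv2.resize(g,None,fx=6,fy=6,interpolation=cv2.INTER_CUBIC))
E
```

```text
top [0.6036 0.0667 0.16  ]
scene [0.5996 0.0717 0.16  ]
top torch [0.596 0.068 0.161] 63
top small [ 0.597 -0.027  0.118] 38
top purple [0.49  0.04  0.153] 69
top cup [0.744 0.02  0.077] 55
scene torch [0.602 0.073 0.163] 82
scene small [ 0.605 -0.019  0.119] 50
scene purple [0.499 0.046 0.154] 88
scene cup [ 0.698 -0.003  0.08 ] 109
scene 14032 [ 0.15008879 -0.64699396  0.02000901] [ 0.90256748 -0.27802991  0.25979235]
top 7301 [ 0.15014493 -0.64909873  0.02002276] [ 0.89835677 -0.27944605  0.25797465]
```

View pics/c3.png

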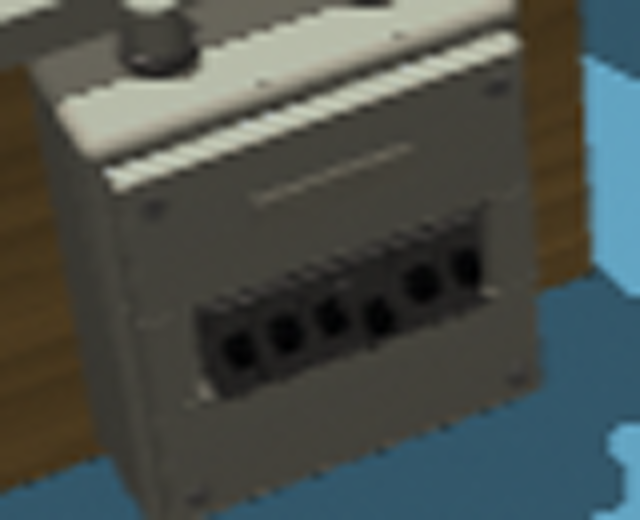

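View pics/c4.png

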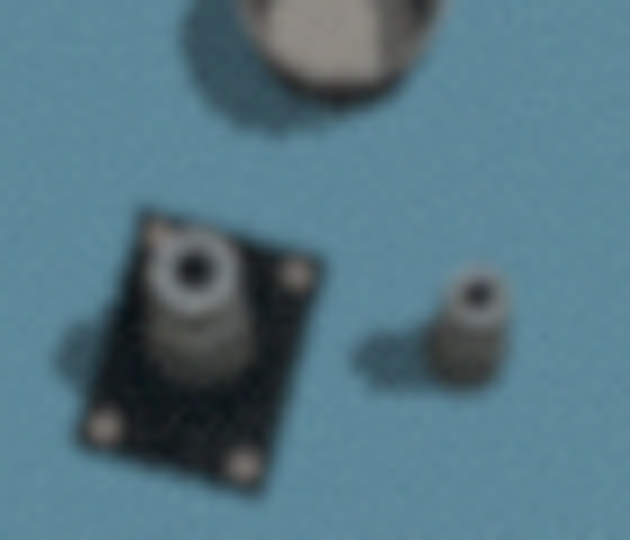

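View pics/c5.png

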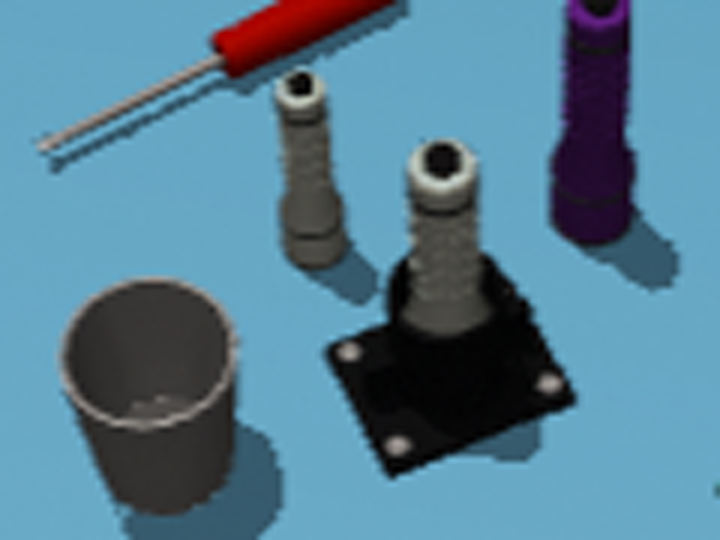

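```bash
python3 - <<'E'
import pickle,numpy as np,cv2
from h import *
d=pickle.load(open("d0.pkl","rb"))
def hit(f,u,v,z):
    o,r=ray(f,u,v); return o+r*(z-o[2])/r[2]
S,T=d["scene"],d["top"]
print("button",hit(T,261.2,189.1,.166),hit(S,273.2,216.2,.166))
print("ring",hit(T,261.2,189.6,.160),hit(S,273.4,218.2,.160))
# holder screws (z~.010?) top crop c4
sc=[((u+.5)/9-.5+240,(v+.5)/9-.5+160) for u,v in[(160,237),(296,272),(243,465),(105,428)]]
h=np.array([hit(T,u,v,.009) for u,v in sc]);print("holder",h.round(4),h.mean(0))
# triangulate button
def tri(a,b):
    A=[];B=[]
    for f,u,v in(a,b):
        o,r=ray(f,u,v); r/=np.linalg.norm(r); M=np.eye(3)-np.outer(r,r);A.append(M);B.append(M@o)
    return np.linalg.lstsq(np.vstack(A),np.hstack(B),rcond=None)[0]
print("tri",tri((T,261.2,189.1),(S,273.2,216.2)))
print("breakers scene",hit(S,233.7,122.4,.105))
for u,v in [(200,310),(485,215),(490,295),(215,400)]:
    uu,vv=(u+.5)/8-.5+190,(v+.5)/8-.5+85
    print("corner",hit(S,uu,vv,.127 if v in(310,215) else .083).round(4))
# front plane
P=cloud(S); v,u=np.mgrid[0:420,0:560]
poly=np.array([(206,112),(250,96),(255,130),(212,146)],np.int32)
m=np.zeros((420,560),np.uint8);cv2.fillPoly(m,[poly],1)
Q=P[m>0]
rng=np.random.default_rng(0);best=0
for _ in range(500):
    a=Q[rng.choice(len(Q),3,False)];n=np.cross(a[1]-a[0],a[2]-a[0]);n/=np.linalg.norm(n)+1e-12
    i=abs((Q-a[0])@n)<.004
    if i.sum()>best:best=i.sum();I=i
c=Q[I].mean(0);n=np.linalg.svd(Q[I]-c)[2][2];n*=np.sign(n[1]);print("plane",c,n,best,len(Q),"yaw of n",np.degrees(np.arctan2(n[1],n[0])))
# panel top edges in top: threshold z .225-.245
P=cloud(T);m=(abs(P[...,2]-.236)<.02)&(P[...,1]<-.3)&(P[...,0]>.15)&(P[...,0]<.95)
q=P[m][:,:2];c2=q.mean(0);w=np.linalg.svd(q-c2)[2][0];print("panel",c2,w,np.degrees(np.arctan2(w[1],w[0])),m.sum())
E
```

```text
button [0.59773782 0.06732752 0.166     ] [0.60075551 0.07149025 0.166     ]
ring [0.59740605 0.06740267 0.16      ] [0.60141915 0.07288463 0.16      ]
holder [[0.6377 0.0829 0.009 ]
 [0.6263 0.0342 0.009 ]
 [0.5564 0.0514 0.009 ]
 [0.5684 0.1006 0.009 ]] [0.59719013 0.06727645 0.009     ]
tri [0.59851025 0.06777219 0.16019753]
breakers scene [ 0.45231101 -0.29840717  0.105     ]
corner [ 0.5084 -0.3104  0.127 ]
corner [ 0.4012 -0.2846  0.127 ]
corner [ 0.3987 -0.289   0.083 ]
corner [ 0.5084 -0.3096  0.083 ]
plane [ 0.4615053  -0.301135    0.11402649] [2.04519152e-01 9.78862199e-01 8.43380600e-04] 1226 1645 yaw of n 78.19864363509403
panel [ 0.58907901 -0.39767842] [-0.98437348  0.17609331] 169.85771178201819 3083
```

```bash
cat >> h.py <<'E'
from scipy.spatial.transform import Rotation as R
B=np.array([.454,-.298,.105]); N=np.array([.21,.978,0]); N/=np.linalg.norm(N)
TOR=np.array([.599,.069])
def rot(d,roll):
    d=np.array(d)/np.linalg.norm(d); a=np.array([0,0,1.]) if abs(d[2])<.95 else np.array([1.,0,0])
    x=a-d*(a@d); x/=np.linalg.norm(x); y=np.cross(d,x)
    return R.from_matrix(np.c_[x,y,d])*R.from_euler('z',roll)
E
python3 - <<'E'
from h import *
from plant import ctrl
print("pick")
for deg in range(-180,180,15):
    o=rot([0,0,-1],np.radians(deg)); y=o.as_matrix()[:,1]
    q=ctrl.solve_ik([*TOR,.30],o.as_rotvec())
    print(deg,y.round(2),None if q is None else np.round(q,2))
print("hold")
for el in(30,35):
  for az in(-20,0,20):
   for deg in range(-180,180,20):
    h=R.from_euler('z',az,degrees=True).apply(-N); e=np.radians(el)
    d=h*np.cos(e)+np.array([0,0,-np.sin(e)])
    q=ctrl.solve_ik(B-.354*d,rot(d,np.radians(deg)).as_rotvec())
    if q is not None: print(el,az,deg,np.round(q,2))
E
```

```text
pick
-180 [0. 1. 0.] [ 0.09  0.3   1.59 -0.    1.24 -1.48]
-165 [0.26 0.97 0.  ] [ 0.09  0.3   1.59 -0.    1.24 -1.21]
-150 [0.5  0.87 0.  ] [ 0.09  0.3   1.59 -0.    1.24 -0.95]
-135 [0.71 0.71 0.  ] [ 0.09  0.3   1.59 -0.    1.24 -0.69]
-120 [0.87 0.5  0.  ] [ 0.09  0.3   1.59 -0.    1.24 -0.43]
-105 [0.97 0.26 0.  ] [ 0.09  0.3   1.59 -0.    1.24 -0.17]
-90 [ 1. -0.  0.] [ 0.09  0.3   1.59 -0.    1.24  0.09]
-75 [ 0.97 -0.26  0.  ] [ 0.09  0.3   1.59 -0.    1.24  0.36]
-60 [ 0.87 -0.5   0.  ] [ 0.09  0.3   1.59 -0.    1.24  0.62]
-45 [ 0.71 -0.71  0.  ] [ 0.09  0.3   1.59 -0.    1.24  0.88]
-30 [ 0.5  -0.87  0.  ] [ 0.09  0.3   1.59 -0.    1.24  1.14]
-15 [ 0.26 -0.97  0.  ] [ 0.09  0.3   1.59 -0.    1.24  1.4 ]
0 [ 0. -1.  0.] [ 0.09  0.3   1.59 -0.    1.24  1.67]
15 [-0.26 -0.97  0.  ] [ 0.09  0.3   1.59 -0.    1.24  1.93]
30 [-0.5  -0.87  0.  ] [ 0.09  0.3   1.59 -0.    1.24  2.19]
45 [-0.71 -0.71  0.  ] [ 0.09  0.3   1.59 -0.    1.24  2.45]
60 [-0.87 -0.5   0.  ] None
75 [-0.97 -0.26  0.  ] None
90 [-1. -0.  0.] None
105 [-0.97  0.26  0.  ] None
120 [-0.87  0.5   0.  ] [ 0.09 
[... 3642 characters left out ...]
 0.23  2.03 -0.85  1.46  0.78]
35 20 -160 [ 0.56  0.23  2.03 -0.85  1.46  1.13]
35 20 -140 [ 0.56  0.23  2.03 -0.85  1.46  1.48]
35 20 -120 [ 0.56  0.23  2.03 -0.85  1.46  1.83]
35 20 -100 [ 0.56  0.23  2.03 -0.85  1.46  2.18]
35 20 -80 [ 0.56  0.23  2.03 -0.85  1.46  2.53]
35 20 0 [ 0.56  0.23  2.03 -0.85  1.46 -2.36]
35 20 20 [ 0.56  0.23  2.03 -0.85  1.46 -2.01]
35 20 40 [ 0.56  0.23  2.03 -0.85  1.46 -1.66]
35 20 60 [ 0.56  0.23  2.03 -0.85  1.46 -1.31]
35 20 80 [ 0.56  0.23  2.03 -0.85  1.46 -0.96]
35 20 100 [ 0.56  0.23  2.03 -0.85  1.46 -0.61]
35 20 120 [ 0.56  0.23  2.03 -0.85  1.46 -0.26]
35 20 140 [ 0.56  0.23  2.03 -0.85  1.46  0.09]
35 20 160 [ 0.56  0.23  2.03 -0.85  1.46  0.43]
```

```bash
python3 - <<'E'
from h import *
from plant import ctrl
import pickle
s=ctrl.sense()
ctrl.move_linear([s["position"][0],s["position"][1],.45],velocity=.3)
o=rot([0,0,-1],np.radians(-45)).as_rotvec()
ctrl.move_ptp([*TOR,.45],o); 
ctrl.move_linear([*TOR,.33],velocity=.3); ctrl.pause(.2)
s=ctrl.sense(); f=ctrl.grab_frame("wrist"); f["sense"]=s; pickle.dump(f,open("w1.pkl","wb"))
print(s["t"],s["position"],s["q"].round(3))
cv2.imwrite("pics/w1.png",f["frame"][:,:,::-1])
E
```

```text
4.625 [0.6003     0.06902283 0.33253779] [ 0.095  0.278  1.555 -0.     1.305  0.88 ]
```

View pics/w1.png

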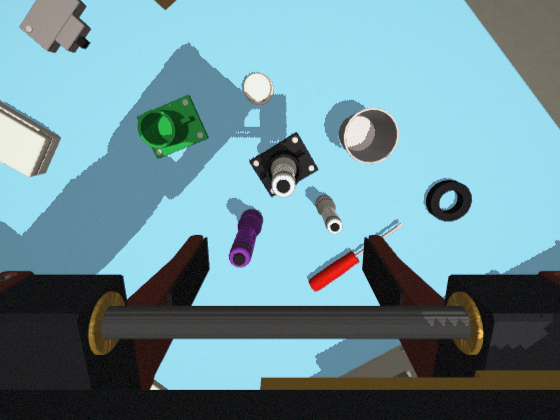

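The wrist view shows the silver torch's tail at (283,186), in the black holder. The small one is at (334,227), the purple one at (240,258), and the jaw directions are clear.

```bash
python3 - <<'E'
from h import *
import pickle
f=pickle.load(open("w1.pkl","rb"));s=f["sense"]
T=np.eye(4);T[:3,:3]=R.from_rotvec(s["ee_rot"]).as_matrix();T[:3,3]=s["position"];print(T.round(3))
T=T@f["hand_eye"]
g=f["frame"]
# dark button blob
sub=g[170:205,265:303].max(2);m=(sub<60).astype(np.uint8)
n,l,st,c=cv2.connectedComponentsWithStats(m);print([(st[i][4],c[i]+[265,170]) for i in range(1,n) if st[i][4]>10])
for (u,v,z) in [(283,186,.166),(334,227,.125),(240,259,.166),(258,88,.039)]:
    o,r=ray(f,u,v,T);print(u,v,(o+r*(z-o[2])/r[2]).round(4))
# holder screws
for (u,v) in [(292,138),(315,166),(276,192),(254,164)]:
    o,r=ray(f,u,v,T);print((o+r*(.009-o[2])/r[2]).round(4))
E
```

```text
[[ 0.707  0.707  0.004  0.6  ]
 [ 0.707 -0.707  0.     0.069]
 [ 0.003  0.003 -1.     0.333]
 [ 0.     0.     0.     1.   ]]
[(np.int32(136), array([268.09558824, 180.08088235])), (np.int32(78), array([298.46153846, 174.98717949])), (np.int32(121), array([282.79338843, 185.75206612]))]
283 186 [0.5991 0.071  0.166 ]
334 227 [ 0.6009 -0.0207  0.125 ]
240 259 [0.4995 0.0444 0.166 ]
258 88 [0.6543 0.1767 0.039 ]
[0.6388 0.0916 0.009 ]
[0.6339 0.034  0.009 ]
[0.559  0.0482 0.009 ]
[0.567  0.1056 0.009 ]
```

```bash
python3 - <<'E'
from h import *
from plant import ctrl
ctrl.move_linear([.598,.070,.108],velocity=.15); ctrl.pause(.2)
s=ctrl.sense();print(s["t"],s["position"],s["wrist_force"].round(2))
ctrl.grab(50); ctrl.pause(.3)
s=ctrl.sense();print(s["t"],s["position"],s["wrist_force"].round(2),s["width"])
f=ctrl.grab_frame("scene");cv2.imwrite("pics/g1.png",f["frame"][:,:,::-1])
E
```

```text
6.5083 [0.59835605 0.07004719 0.10863404] [-0.16 -0.3  -0.71]
7.7667 [0.59800669 0.07000676 0.10797483] [ 1.09 -0.67 -0.13] 0.026977974976493343
```

View pics/g1.png

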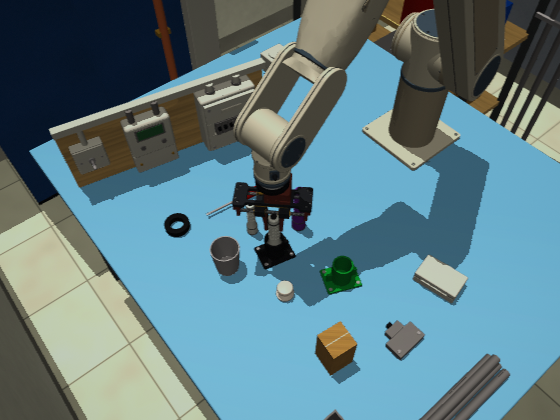

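```bash
python3 - <<'E'
from h import *
from plant import ctrl
import pickle
ctrl.move_linear([.598,.070,.20],velocity=.08)
ctrl.move_linear([.598,.070,.38],velocity=.2)
s=ctrl.sense();print(s["t"],s["position"],s["wrist_force"].round(2),s["width"])
e=np.radians(30); d=-N*np.cos(e)+np.array([0,0,-np.sin(e)])
p=B-.35*d; o=rot(d,np.pi).as_rotvec()
print(p,ctrl.solve_ik(p,o))
ctrl.move_ptp(p,o); ctrl.pause(.4)
s=ctrl.sense();print(s["t"],s["position"],s["wrist_force"].round(2),s["moment"].round(2),s["width"],s["q"].round(3))
D={}
for n in("scene","top","wrist"):
    s=ctrl.sense();f=ctrl.grab_frame(n);f["sense"]=s;D[n]=f;cv2.imwrite(f"pics/{n}2.png",f["frame"][:,:,::-1])
pickle.dump(D,open("d2.pkl","wb"))
E
```

```text
10.1667 [0.5973131  0.06991129 0.37855285] [-0.37  0.22 -2.37] 0.02719854337316958
[ 0.51763429 -0.00164603  0.28      ] [ 0.41978946  0.54914666  1.66308966 -0.78017513  1.68137771  0.86218534]
11.3417 [ 0.51784379 -0.00209205  0.28070403] [ 0.73  0.06 -2.21] [ 0.82 -0.27 -0.02] 0.02710871759831175 [ 0.419  0.548  1.663 -0.78   1.681  0.862]
```

View pics/scene2.png

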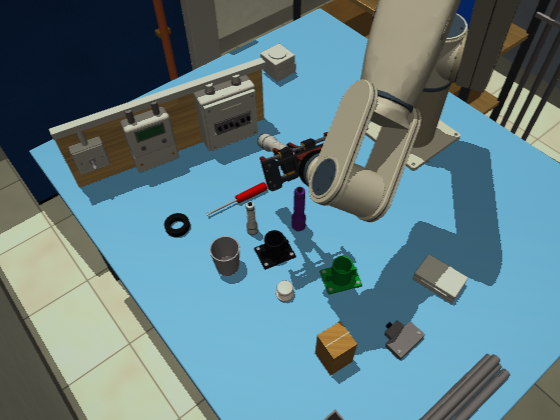

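View pics/wrist2.png

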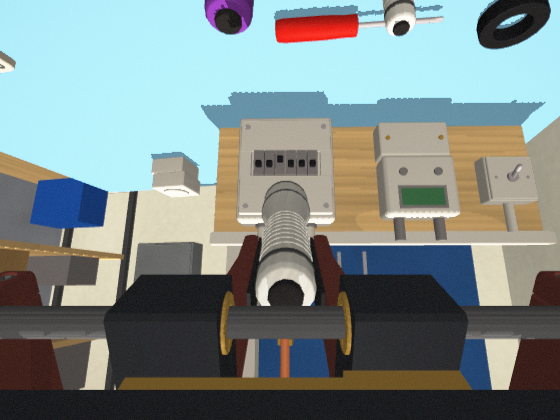

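View pics/top2.png

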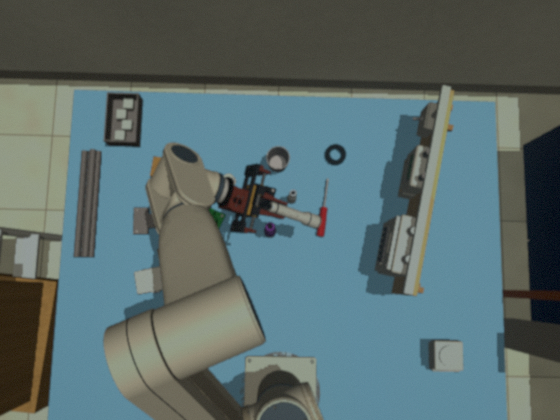

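The torch is out and aimed. In the wrist view the breaker row is centred near (286,162), with the torch below it and pointing at it. I now check the aim numerically: the breakers' position from the wrist view, and the torch's tilt within the jaws.

```bash
python3 - <<'E'
from h import *
import pickle
D=pickle.load(open("d2.pkl","rb"));f=D["wrist"];s=f["sense"];F=K(f)
Tt=np.eye(4);Tt[:3,:3]=R.from_rotvec(s["ee_rot"]).as_matrix();Tt[:3,3]=s["position"]
T=Tt@f["hand_eye"]; f["world_to_cam"]=np.linalg.inv(T)
print("tool z",Tt[:3,2])
# row corners in crop
g=f["frame"];cv2.imwrite("pics/c6.png",cv2.resize(g[110:310,220:350,::-1],None,fx=3,fy=3,interpolation=cv2.INTER_CUBIC))
print("B proj",proj(f,B))
P=cloud(f); print("depth pts", P[162,286],P[140,286],P[210,245])
o,r=ray(f,286,162,T); 
k=((B-o)@N)/(r@N);print("row centre on plane",o+r*k)
# predicted torch outline: rings (z from lens, radius) in tool frame; lens at tool z=+.100
for dz,rad in[(0,.019),(.04,.019),(.054,.014),(.15,.014),(.158,.008)]:
    a=np.linspace(0,2*np.pi,60);c=np.c_[rad*np.cos(a),rad*np.sin(a),0*a+.100-dz]
    uv=np.array([proj(f,(Tt@np.r_[x,1])[:3]) for x in c]);print(dz,"u",uv[:,0].min().round(1),uv[:,0].max().round(1),"v",uv[:,1].min().round(1),uv[:,1].max().round(1))
z=Tt[:3,2];pos=s["position"];k=((B-pos)@N)/(z@N);print("axis hit",pos+z*k)
# torch axis from depth in world: segment metallic pts from scene cloud
E
```

```text
tool z [-0.18196224 -0.8462823  -0.50069553]
B proj (np.float64(285.053314386106), np.float64(161.70124292756702))
depth pts [ 0.45644939 -0.29414824  0.10725909] [ 0.45529064 -0.29995412  0.06436985] [ 0.38935195 -0.28728529  0.18785496]
row centre on plane [ 0.45556102 -0.29833519  0.10554049]
0 u 264.3 305.8 v 180.4 220.5
0.04 u 261.0 309.0 v 190.8 236.5
0.054 u 266.3 303.7 v 201.8 237.3
0.15 u 253.8 316.0 v 260.2 315.4
0.158 u 266.1 303.7 v 281.9 314.9
axis hit [ 0.45405154 -0.29801107  0.10517622]
```

View pics/c6.png

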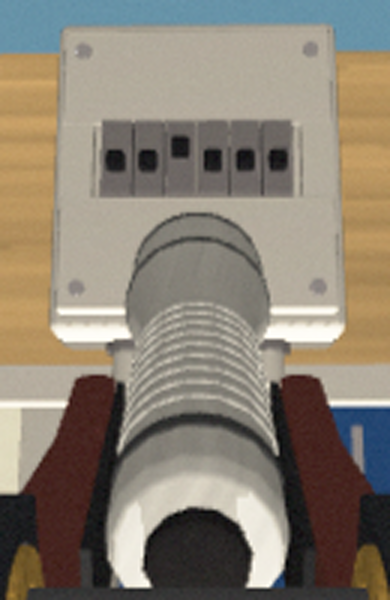

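```bash
python3 - <<'E'
from plant import ctrl
import numpy as np
ctrl.pause(.3);s=ctrl.sense();print(s["t"],s["position"],abs(s["joint_vel"]).max(),s["width"],s["wrist_force"].round(2))
ctrl.finish_job()
E
```

```text
11.7917 [ 0.51761564 -0.00160394  0.27991768] 0.001449039896988919 0.02713526148044131 [ 0.41  0.38 -2.09]
the job is handed in; nothing more can be done
```

I drew the larger silver torch straight up out of the black holder and turned it to 60° from straight down (30° below level). I handed the job in while still holding it steady in mid-air, about 25 cm from the fuse box's breakers, at t = 11.8 s.

- **Aim:** the torch axis meets the breaker front within about 2 mm of the row's middle as measured from both the scene and wrist cameras. The torch's outline in the wrist view matches the predicted one to about 1 px, so it did not tilt in the jaws.
- **Grip and stability:** finger opening is 27 mm on the 28 mm barrel, the arm is at rest, and the wrist reads only the torch's weight of about 2 N.
- **Other things on the board:** the final pictures show nothing disturbed, judged by eye. The scene and top cameras differed by about 4 mm on where the torch stood; the wrist view settled it before the grasp.

No check failed.

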